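# Set the tumbler's speed selector by clicks and start it

### The arm

A 6-joint arm with a two-finger parallel gripper is mounted at the origin on the work surface. World frame = base frame: x ahead of the robot, y to its left, z up, the work surface at z = 0. Lengths are in m, angles in rad, forces in N, time in s.
With the tool pointing down it reaches from about 0.325 to 0.775 m from the base axis. Payload 5.5 kg.
Tool frame: the origin (TCP) lies midway between the tips of the shut fingers; the grasp point (between the pads) lies 19 mm behind it; z points along the fingers, x is the direction in which the jaws open and shut, and the axes are right-handed (so a half turn about z gives the same grasp; the last joint's range is limited). The gripper opens to 85 mm and grips with 20 to 120 N. Pads are 22 mm wide; open, the fingers measure 114 mm over their backs; the gripper's body (76 mm by 85 mm) begins 54 mm behind the grasp point. The pads swing forward as they close: fully open they stand 13 mm farther back than shut.
Start: joints at [-1.352, 0.091, 1.231, -0, 1.82, -0.057], TCP at [0.163, -0.577, 0.231] pointing down, gripper open.
Joint ranges: [-2.87, 2.87], [-0.86, 2.18], [0.17, 2.46], [-1.51, 4.65], [0.06, 2.69], [-2.65, 2.65]. Speed limits (rad/s): [2.57, 2.57, 3.01, 3.14, 3.14, 3.14].

### API

Orientations are given as a unit quaternion [x, y, z, w].
In Python, from cell import ctrl, optics gives the robot as it stands.
- The arm moves only by the tool apply_moves, never from a script. Its arguments are lists of equal length, an entry for each row: "gripper": the finger opening in mm, from 0 to 85.4; "slide": the shift along the tool's x, y, z in mm, a list of three; "twist": the turn about the tool's z in rad. A call has exactly 8 rows; each row shifts and turns the commanded pose from where the row before left it, along the tool's axes as they then stand; what a row does not reach is not made up. A row lasts 1/10 s, in which the tool goes at most 50 mm and 8.59 degrees, less where a joint would pass 70% of its speed; a pose out of reach is approached as far as the arm can. A call is refused whole if a number of a shift passes 50 or a number of a turn 0.15, either way. A call with a gripper value outside its range is refused whole. The fingers move at their own pace and stop on an object; "newtons" is the grip in N (left out, the last holds). Time passes only in rows, so rows that do not move let the fingers close, or fill a call up. It gives the time, the measured TCP pose, the force and the opening at its end, in the units of the state.
- ctrl.state(): the state, without advancing time (a new reading comes with each control period).
- optics.snapshot(name): name is "side" or "top" or "wrist"; returns a dict with "color" (480x640x3 uint8, red, green, blue), "fx", "fy", "cx", "cy" (pixels), "R" (3x3) and "t" (3): a world point X has camera coordinates R X + t. Camera axes: x right, y down, z forward; pixel columns grow to the right and rows downward; lengths in m; the calibration is good to about 2 mm. A picture is of the moment at which its call begins. There is no depth.
- ctrl.sign_off(): hands the job in, once; it reports no verdict.
The state is a dict: "t": time; "qpos": joint angles; "joint_velocities": joint speeds; "effort": joint torques, N m; "ee_pos": TCP position; "ee_rot": TCP orientation; "ft_force": force on the tool from outside, world axes, zero at the start; "torque": the same for the moment, N m; "gripper_width": opening from 0.0 (shut) to 1.0 (fully open).
Only numpy, scipy, OpenCV 4.12 (cv2) and the standard library are available. Lean on these libraries where they do the work, as an engineer would, in place of code of your own. Each camera call takes 0.05 s, during which the arm holds its last target.

### The job

Set the parts tumbler's speed: with a fingertip, push the pointer of the selector round, click by click, to the sixth mark counted from the shortest mark, without gripping it. Only then press the flat round start button fully down and let it spring back out. Leave the mushroom-shaped stop button alone, and do not lift or shift any of the loose things standing about.

Things in the scene. Friction and masses are not known exactly. Their poses are not given: they have to be found in the camera images.
- console: Fixed light-grey control box, 170 x 250 x 60 mm high, flat top. Origin: centre of its underside. Its x is 'up' on the dial (away from the robot when not turned), y to the left, z up. The selector's vertical axis stands 35 mm to the left (+y) of its middle.
- dial (a point): Centre of the dial: on the selector's vertical axis, level with the console's top (60 mm above the table); axes as the console's. Nine printed black marks on a white disc, 30 degrees apart, fan round it 58 to 81 mm out, each longer than the last: 5 mm (first, slowest) to 22 mm (ninth). Seen from above, the first lies 120 degrees anticlockwise of +x, the fifth at +x, the ninth 120 degrees clockwise.
- selector (a joint): The selector's turn, rad: 0 on the first (shortest) mark, growing clockwise seen from above by 0.5236 a mark, 4.189 on the ninth; hard stops just beyond the ends. A spring detent draws it onto the nearest mark: pushed past halfway between two it snaps on by itself to the next, no further, and stays when let go. Passing a click takes 0.2 N m (5 N at 40 mm).
- pointer_tip (a point): Middle of the top edge of the pointer's end, 55 mm from the dial axis, 32 mm above the console. The selector: a black round hub (42 mm diameter, top 29 mm above the console) with one upright bar out to its side, white line on top; bar 9 mm thick, 4 to 32 mm above the console. Its side cheeks (14 mm over both) lie 23 to 49 mm from the axis, 6 to 28 mm above the console; push one.
- flank_l: The cheek on the pointer's left side (anticlockwise side, seen from above): pushing on it turns the selector clockwise. A 26 x 2.5 x 22 mm plate. This frame lies on the dial axis at the console's top level and turns with the selector: x along the pointer towards its tip, z up.
- flank_r: The same cheek on the pointer's right (clockwise) side; same frame as flank_l. Touching both cheeks at once means gripping the pointer.
- start_button_top (a point): Middle of the top face of the start button: a flat-topped round black button of 32 mm diameter in a wider grey collar (48 mm diameter), on a fixed grey box 70 x 70 x 45 mm; the face is 67 mm above the table and stands 10 mm proud of the collar when out. z up.
- start_button (a joint): How far the start button is pressed, m: 0 out, 0.006 fully down (about 5 N); a spring brings it back out.
- stop_top (a point): Middle of the top of the stop button: a black mushroom-shaped knob, 44 mm across, much wider than its grey collar (32 mm), on a second fixed box of the same size as the start button's; top 78 mm above the table. The two boxes may change places. Leave it alone.
- stop_button (a joint): How far the stop button is pressed, m: 0 out, 0.005 fully down.
- bushing: Loose steel bushing, 36 mm diameter, 22 mm bore, 30 mm high, standing on the right-hand end of the console's top. Origin: centre of its underside.
- shaft: Loose stepped steel shaft standing upright, 44 mm diameter at its foot, 75 mm high. Origin: centre of its underside.
- oil_can: Loose white can, 52 mm diameter, 115 mm high. Origin: centre of its underside.
- jar: Loose jar with black cap, 60 mm diameter, 75 mm high. Origin: centre of its underside.
- wrench: Loose steel wrench lying flat, 180 mm long, 8 mm high. Origin: its middle, at its underside.
- gauge_block: Loose dark steel block 50 x 30 x 25 mm. Origin: centre of its underside.
- mug: Loose white mug, 76 mm diameter, 90 mm high, handle on its +y side. Origin: centre of its underside.
Not all that is in view belongs to the job. Leave any orange look-alike of the part that bears stop_top alone. Leave any pink look-alike of the part that bears start_button_top alone.

How it is judged:
On the way, in this order (a step that is already met when the one before it is completed fails the run):
1. the selector stands on the sixth mark (value of joint selector between 2.498 and 2.738 rad), for 0.3 s.
2. the start button is pressed fully down (value of joint start_button above 0.0045 m), for 0.05 s.
At the end, for the whole second after the job is handed in: The selector rests on the sixth mark (joint within 0.12 rad of 2.618), the start button has been pressed down by at least 4.5 mm after that and is out again (under 1.5 mm), and the stop button is out (all of step 1 and velocity of joint selector between -0.1 and 0.1 rad/s and value of joint start_button below 0.0015 m and value of joint stop_button below 0.001 m); the robot touches nothing.
It fails at once if the start button is pressed while the selector is off the sixth mark (value of joint start_button above 0.003 m and not (value of joint selector between 2.498 and 2.738 rad)).
It fails at once if the stop button is pressed (value of joint stop_button above 0.002 m).
It fails at once if the pointer is gripped (the fingers press on both of its cheeks at once) (contact force between the fingers and flank_l above 1 N and contact force between the fingers and flank_r above 1 N).
It fails at once if a loose thing is lifted or shifted by more than 15 mm (distance of any of bushing, shaft, oil_can, jar, wrench, gauge_block, mug from where it was at the start of the episode above 0.015 m).
It also fails if it takes over 58 s, if anything falls off the work surface, if the arm or the gripper's body presses on something with over 40 N, if the wrist force passes 120 N, or if a joint passes its speed limit or range.

## Working session

There is one attempt and no reset: what is moved stays moved. The work goes in short steps, Python scripts to look and compute and a tool call to move; the robot and the scene stay as the last step left them, time stands still between calls to the robot, and variables do not carry over. Pictures are saved under pics/ and viewed, and the job is handed in when it is done.

Besides the shell and the picture viewer there is one more tool, called after "Request:" as name(argument=value, ...), one argument or row to a line, values as JSON. apply_moves: Moves the arm, as the interface text tells. Its arguments: {"type":"object","properties":{"gripper":{"type":"array","items":{"type":"number"}},"slide":{"type":"array","items":{"type":"array","items":{"type":"number"}}},"twist":{"type":"array","items":{"type":"number"}},"newtons":{"type":"number"}},"required":["gripper","slide","twist"]}

```bash
mkdir -p pics; ls; python3 - <<'E'
from cell import ctrl, optics
import cv2,pickle
s=ctrl.state();print({k:(s[k]) for k in s})
d={}
for n in("top","side","wrist"):
    p=optics.snapshot(n);d[n]=p;cv2.imwrite(f"pics/{n}0.png",p["color"][:,:,::-1]);print(n,p["fx"],p["cx"],p["cy"],p["R"],p["t"])
pickle.dump(d,open("d0.pkl","wb"))
E
```

```text
pics
{'t': 0.0, 'qpos': array([-1.35172655e+00,  9.18595515e-02,  1.23192317e+00, -1.55507067e-05,
        1.81979537e+00, -5.66914522e-02]), 'joint_velocities': array([-0.00041792, -0.00053117, -0.00102993, -0.00045686, -0.00098622,
        0.00074534]), 'effort': array([-1.33161386e-03, -4.58730054e+01, -4.18032360e+01,  1.02472034e-04,
        1.16725877e-02,  3.86859790e-05]), 'ee_pos': array([ 0.16330227, -0.57704532,  0.2301294 ]), 'ee_rot': array([ 7.97582145e-01, -6.03209530e-01, -7.61453333e-04, -6.36971468e-04]), 'ft_force': array([-0.25627384, -1.19426461, -0.02433576]), 'torque': array([-0.0307955 ,  0.04315123, -0.01776594]), 'gripper_width': 0.9948692769935245}
top 444.53422312002846 324.5585620347131 236.98445532827006 [[ 0.15222277 -0.98833872  0.00384653]
 [-0.96718382 -0.14976332 -0.2052472 ]
 [ 0.20342982  0.027523   -0.97870261]] [-0.03338132  0.55508177  1.14082621]
side 552.7612627403059 317.30252936936085 232.792606321694 [[-0.91149631 -0.41097517  0.01654986]
 [-0.27738064  0.58449255 -0.76251455]
 [ 0.30370128 -0.69961981 -0.64675935]] [0.49588799 0.19465572 1.06686453]
wrist 414.83158962586464 313.34644424669335 242.1156452065002 [[ 0.27278149 -0.96207375 -0.00208599]
 [-0.91008425 -0.25874257  0.32372664]
 [-0.31198864 -0.08640821 -0.94614836]] [-0.59908202 -0.04237032  0.38121927]
```

View pics/top0.png

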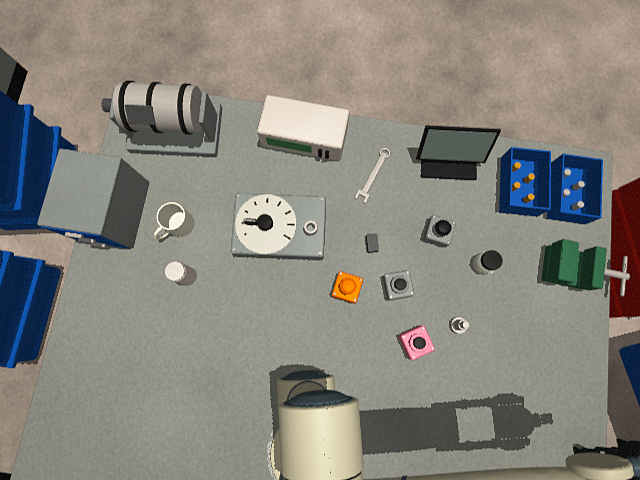

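View pics/side0.png

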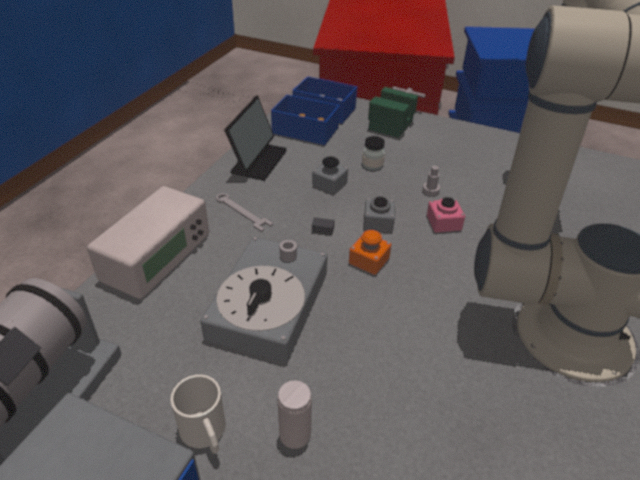

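View pics/wrist0.png

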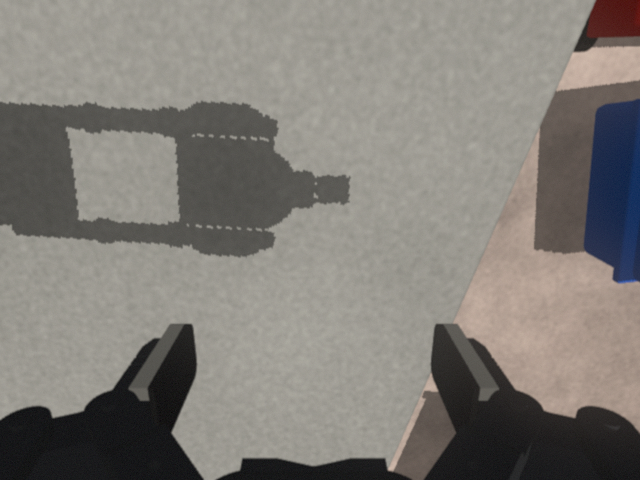

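```bash
python3 - <<'E'
import cv2,numpy as np
a=cv2.imread("pics/top0.png");b=cv2.imread("pics/side0.png")
def c(i,x,y,w,h,W,H):return cv2.resize(i[y:y+h,x:x+w],(W,H),interpolation=cv2.INTER_CUBIC)
cv2.imwrite("pics/c1.png",np.vstack([np.hstack([c(a,225,185,110,80,400,291),c(a,380,205,110,80,400,291)]),np.hstack([c(b,200,225,140,130,400,300),c(b,300,140,175,130,400,300)])]))
E
```

```text
(no output)
```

View pics/c1.png

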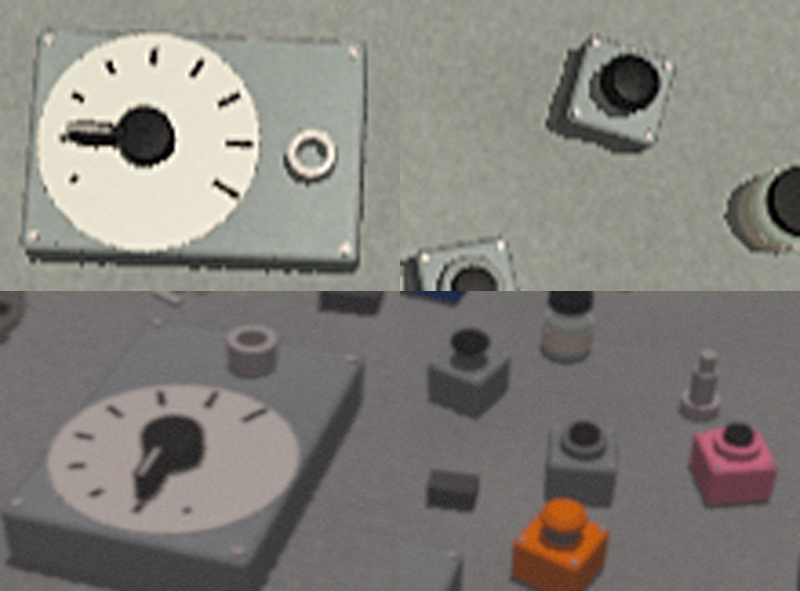

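```bash
cat > h.py <<'E'
import numpy as np
def ray(p,u,v,z):
    d=np.array([(u-p["cx"])/p["fx"],(v-p["cy"])/p["fy"],1.]);R=np.array(p["R"]);t=np.array(p["t"])
    c=-R.T@t;w=R.T@d;return c+w*(z-c[2])/w[2]
def proj(p,X):
    x=np.array(p["R"])@np.array(X)+p["t"];return np.array([p["fx"]*x[0]/x[2]+p["cx"],p["fy"]*x[1]/x[2]+p["cy"]])
E
python3 - <<'E'
import cv2,pickle,numpy as np
from h import *
d=pickle.load(open("d0.pkl","rb"))
def blob(n,box,thr_fn,z,name):
    p=d[n];x,y,w,h=box;im=p["color"][y:y+h,x:x+w].astype(int)
    m=thr_fn(im).astype(np.uint8)
    k,l,st,ce=cv2.connectedComponentsWithStats(m)
    i=1+np.argmax(st[1:,4]);cs,_=cv2.findContours((l==i).astype(np.uint8),cv2.RETR_EXTERNAL,cv2.CHAIN_APPROX_NONE)
    c=max(cs,key=cv2.contourArea);hull=cv2.convexHull(c)[:,0]+[x,y]
    P=np.array([ray(p,u,v,z)[:2] for u,v in hull]);cc,r=cv2.minEnclosingCircle((P*1000).astype(np.float32))
    e=cv2.fitEllipse((P*1000).astype(np.float32).reshape(-1,1,2)) if len(P)>5 else None
    print(name,n,st[i],np.round(cc,1),round(r,1),e)
blob("top",(225,185,110,80),lambda a:a.min(2)>200,.06,"disc")
blob("side",(200,225,140,130),lambda a:a.min(2)>135,.06,"disc")
blob("top",(385,270,30,30),lambda a:a.max(2)<60,.067,"start")
blob("side",(365,190,35,35),lambda a:a.max(2)<50,.067,"start")
blob("top",(420,210,40,35),lambda a:a.max(2)<60,.075,"stop")
blob("side",(310,150,40,40),lambda a:a.max(2)<50,.075,"stop")
p=d["top"]
def tp(x,y):return 225+x*110/400,185+y*80/291
for nm,x,y,z in[("c_ul",47,38,.06),("c_ur",352,50,.06),("c_ll",32,238,.06),("c_lr",345,250,.06),("tip",66,135,.092),("m5",154,57,.06),("m6",197,67,.06),("m1",74,179,.06),("m9",226,189,.06),("m8",238,144,.06),("m3",78,97,.06),("bush",311,150,.09)]:
    print(nm,np.round(ray(p,*tp(x,y),z)[:2]*1000,1))
E
```

```text
disc top [  11   10   60   59 2228] [566.1 216. ] 82.1 ((565.94580078125, 215.83763122558594), (162.54920959472656, 162.91807556152344), 36.38007354736328)
disc side [  17   41   87   64 3407] [565.6 216.8] 82.7 ((565.7430419921875, 216.99929809570312), (163.82989501953125, 164.3704376220703), 124.1509780883789)
start top [ 9  8 12 12 66] [ 458.8 -161.4] 16.0 ((458.32708740234375, -161.98570251464844), (29.02724838256836, 31.70029067993164), 26.602863311767578)
start side [10  8 12  9 84] [ 454.9 -151.3] 16.5 ((455.3241882324219, -151.42861938476562), (26.838218688964844, 33.53236389160156), 5.557847499847412)
stop top [ 15  10  16  17 187] [ 623. -257.] 22.5 ((623.4276733398438, -256.15673828125), (41.769691467285156, 44.162933349609375), 66.08698272705078)
stop side [ 13   7  15  12 128] [ 619.1 -240.7] 25.0 ((619.4730224609375, -241.07080078125), (36.10041046142578, 50.08925247192383), 21.75107192993164)
c_ul [631.9 304.1]
c_ur [657.8  75.4]
c_ll [479.8 285.7]
c_lr [506.1  57.1]
tip [553.3 268.7]
m5 [629.6 221.8]
m6 [626.8 188.5]
m1 [528.1 263.6]
m9 [537.9 151.1]
m8 [572.9 148.1]
m3 [590.2 272.4]
bush [569.9  91.8]
```

```bash
cat >> h.py <<'E'
def thx(s):
    x,y=s["ee_rot"][:2];return np.arctan2(2*x*y,x*x-y*y)
def plan(s,tgt,th,N,after=False,pos=None,th0=None):
    """rows to reach tgt (m), tool-x yaw th (rad) in N rows"""
    p=np.array(s["ee_pos"] if pos is None else pos);a=thx(s) if th0 is None else th0
    dth=(th-a+np.pi)%(2*np.pi)-np.pi
    tw=round(-dth/N,3);st=(np.array(tgt)-p)/N*1000
    R=[]
    for i in range(N):
        if after:a-=tw
        c,n=np.cos(a),np.sin(a)
        X=np.array([c,n]);Y=np.array([n,-c])
        R.append([round(float(st[:2]@X),1),round(float(st[:2]@Y),1),round(float(-st[2]),1)])
        if not after:a-=tw
    for i in range(0,N,8):print(R[i:i+8])
    print("twist",tw)
E
python3 - <<'E'
from cell import ctrl
from h import *
s=ctrl.state();plan(s,[.5358,.2523,.2],np.radians(96.4),24)
for n in("top","side","wrist"):
    import pickle;p=pickle.load(open("d0.pkl","rb"))[n];print(n,-np.array(p["R"]).T@p["t"])
E
```

```text
[[-29.0, -24.3, 1.3], [-25.8, -27.7, 1.3], [-22.2, -30.7, 1.3], [-18.2, -33.2, 1.3], [-13.9, -35.2, 1.3], [-9.5, -36.7, 1.3], [-4.9, -37.6, 1.3], [-0.2, -37.9, 1.3]]
[[4.5, -37.6, 1.3], [9.1, -36.8, 1.3], [13.6, -35.4, 1.3], [17.9, -33.4, 1.3], [21.9, -30.9, 1.3], [25.5, -28.0, 1.3], [28.8, -24.6, 1.3], [31.6, -20.9, 1.3]]
[[34.0, -16.8, 1.3], [35.8, -12.5, 1.3], [37.0, -8.0, 1.3], [37.7, -3.3, 1.3], [37.9, 1.4, 1.3], [37.4, 6.0, 1.3], [36.4, 10.6, 1.3], [34.8, 15.0, 1.3]]
twist -0.124
top [0.30986943 0.01873988 1.23058697]
side [0.18198568 0.83642239 0.83022555]
wrist [ 0.24379401 -0.55438362  0.37315671]
```

Request:
apply_moves(
  gripper=[0, 0, 0, 0, 0, 0, 0, 0],
  slide=[
    [-29.0, -24.3, 1.3],
    [-25.8, -27.7, 1.3],
    [-22.2, -30.7, 1.3],
    [-18.2, -33.2, 1.3],
    [-13.9, -35.2, 1.3],
    [-9.5, -36.7, 1.3],
    [-4.9, -37.6, 1.3],
    [-0.2, -37.9, 1.3],
  ],
  twist=[-0.124, -0.124, -0.124, -0.124, -0.124, -0.124, -0.124, -0.124],
)

```text
t: 0.95
ee_pos: [0.2876, -0.2994, 0.2206]
ee_rot: [0.989, -0.149, -0.0, -0.0]
ft_force: [1.5, -0.2, 0.3]
gripper_width: -0.002
```

```bash
python3 - <<'E'
from cell import ctrl,optics
from h import *
import cv2,pickle
s=ctrl.state();print(s["t"],s["ee_pos"],np.degrees(thx(s)),s["gripper_width"])
p=optics.snapshot("wrist");pickle.dump(p,open("w1.pkl","wb"));cv2.imwrite("pics/w1.png",p["color"][:,:,::-1])
E
```

```text
0.95 [ 0.28764122 -0.29936591  0.2205646 ] -17.087130909580488 -0.0020010560864436367
```

View pics/w1.png

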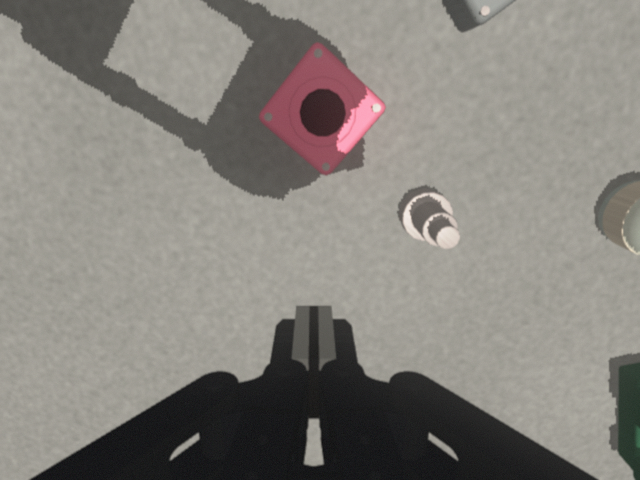

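Request:
apply_moves(
  gripper=[0, 0, 0, 0, 0, 0, 0, 0],
  slide=[
    [4.5, -37.6, 1.3],
    [9.1, -36.8, 1.3],
    [13.6, -35.4, 1.3],
    [17.9, -33.4, 1.3],
    [21.9, -30.9, 1.3],
    [25.5, -28.0, 1.3],
    [28.8, -24.6, 1.3],
    [31.6, -20.9, 1.3],
  ],
  twist=[-0.124, -0.124, -0.124, -0.124, -0.124, -0.124, -0.124, -0.124],
)

```text
t: 1.8
ee_pos: [0.412, -0.023, 0.2103]
ee_rot: [0.94, 0.34, 0.0, 0.0]
ft_force: [0.7, -0.6, 0.1]
gripper_width: 0.003
```

```bash
python3 - <<'E'
from cell import ctrl,optics
from h import *
import cv2,pickle
s=ctrl.state();print(s["t"],s["ee_pos"],np.degrees(thx(s)),s["gripper_width"])
p=optics.snapshot("wrist");pickle.dump(p,open("w2.pkl","wb"));cv2.imwrite("pics/w2.png",p["color"][:,:,::-1])
E
```

```text
1.8 [ 0.41195618 -0.02296546  0.21032888] 39.74177013467957 0.002735476530797968
```

View pics/w2.png

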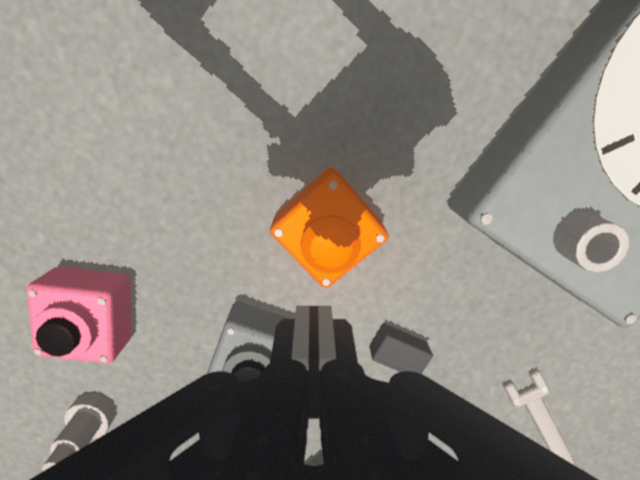

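Request:
apply_moves(
  gripper=[0, 0, 0, 0, 0, 0, 0, 0],
  slide=[
    [34.0, -16.8, 1.3],
    [35.8, -12.5, 1.3],
    [37.0, -8.0, 1.3],
    [37.7, -3.3, 1.3],
    [37.9, 1.4, 1.3],
    [37.4, 6.0, 1.3],
    [36.4, 10.6, 1.3],
    [34.8, 15.0, 1.3],
  ],
  twist=[-0.124, -0.124, -0.124, -0.124, -0.124, -0.124, -0.124, -0.124],
)

```text
t: 2.65
ee_pos: [0.5363, 0.2533, 0.1995]
ee_rot: [0.666, 0.746, -0.0, -0.0]
ft_force: [0.2, -0.5, 0.5]
gripper_width: -0.001
```

```bash
python3 - <<'E'
from cell import ctrl,optics
from h import *
import cv2,pickle
s=ctrl.state();print(s["t"],s["ee_pos"],np.degrees(thx(s)),s["gripper_width"])
p=optics.snapshot("wrist");pickle.dump(p,open("w3.pkl","wb"));cv2.imwrite("pics/w3.png",p["color"][:,:,::-1])
E
```

```text
2.65 [0.53626027 0.25329781 0.19954729] 96.54803498829158 -0.0006855951323722408
```

View pics/w3.png

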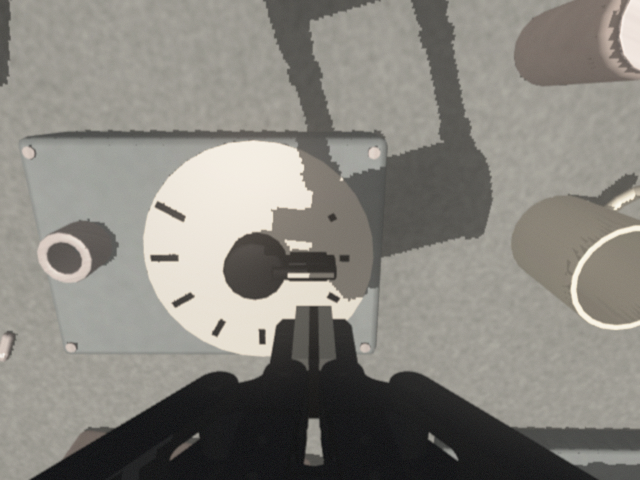

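```bash
python3 - <<'E'
from h import *
import cv2,pickle
p=pickle.load(open("w3.pkl","rb"))
print(-np.array(p["R"]).T@p["t"])
for n,q,z in[("corner",(29,152),.06),("corner",(374,153),.06),("corner",(70,348),.06),("corner",(366,348),.06),("tip",(335,256),.092),("tipbar far/near",(335,280),.092),("m1",(333,217),.06),("m2",(345,258),.06),("m3",(334,297),.06),("m5",(263,336),.06),("m6",(218,327),.06),("m9",(170,211),.06),("m8",(165,258),.06),("hub",(254,266),.089)]:
    print(n,np.round(ray(p,*q,z)[:2]*1000,1))
for X in [(.5363,.2533,.1995),(.5363,.2533,.075)]:print(proj(p,X))
# disc edge fit
E=[(144,255),(150,205),(175,165),(215,145),(256,140),(150,300),(175,331),(205,349),(230,355)]
P=np.array([ray(p,*e,.06)[:2]*1000 for e in E])
A=np.c_[2*P,np.ones(len(P))];s=np.linalg.lstsq(A,(P**2).sum(1),rcond=None)[0];print("disc",s[:2],np.sqrt(s[2]+s[0]**2+s[1]**2))
# start buttons in w2
p=pickle.load(open("w2.pkl","rb"));print("start w2",ray(p,248,368,.067),"screw",ray(p,230,331,.045))
p=pickle.load(open("w1.pkl","rb"));print("screw w1",ray(p,485,11,.045))
d=pickle.load(open("d0.pkl","rb"))
for n in("top","side"):
  for X in[(.457,-.157,.067),(.457,-.157,.045)]:print(n,proj(d[n],X))
E
python3 - <<'E'
import cv2,numpy as np
a=cv2.imread("pics/top0.png")[265:305,380:420];b=cv2.imread("pics/side0.png")[190:235,358:403]
cv2.imwrite("pics/c2.png",np.hstack([cv2.resize(a,(400,400),interpolation=0),cv2.resize(b,(400,400),interpolation=0)]))
E
```

```text
[0.45389865 0.24413275 0.34250371]
corner [507.8  58.6]
corner [482.  288.3]
corner [658.8  74.8]
corner [632.  306.4]
tip [546.3 268.8]
tipbar far/near [563. 271.]
m1 [529.1 266.7]
m2 [558.8 279.4]
m3 [590.9 275.5]
m5 [630.5 225. ]
m6 [626.6 189.8]
m9 [537.9 152.6]
m8 [573.8 149.1]
hub [560.5 217.1]
[312.55021883 325.25061549]
[312.91322752 230.88064255]
disc [568.5133992  216.30625851] 86.1105347429417
start w2 [ 0.44964735 -0.15090411  0.067     ] screw [ 0.42271776 -0.14585062  0.045     ]
screw w1 [ 0.44087933 -0.19858795  0.045     ]
top [397.74170238 283.90139777]
top [396.38071395 284.74250686]
side [380.29101912 200.22166599]
side [379.43785523 207.79026742]
```

View pics/c2.png

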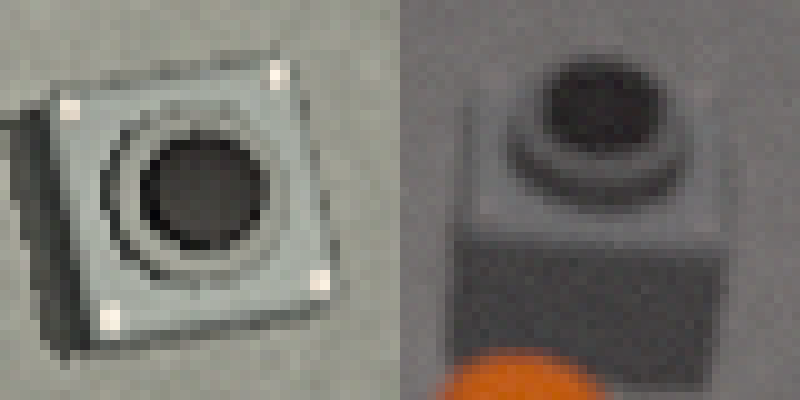

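Request:
apply_moves(
  gripper=[0, 0, 0, 0, 0, 0, 0, 0],
  slide=[
    [0, 0, 20],
    [0, 0, 25],
    [0, 0, 25],
    [0, 0, 25],
    [0, 0, 20],
    [0, 0, 14],
    [0, 0, 0],
    [0, 0, 0],
  ],
  twist=[0, 0, 0, 0, 0, 0, 0, 0],
)

```text
t: 3.5
ee_pos: [0.536, 0.2521, 0.0716]
ee_rot: [0.667, 0.745, 0.0, 0.0]
ft_force: [0.1, -0.2, -0.4]
gripper_width: 0.001
```

```bash
python3 - <<'E'
from cell import ctrl,optics
from h import *
import cv2,pickle
s=ctrl.state();print(s["t"],s["ee_pos"],np.degrees(thx(s)),s["ft_force"])
p=optics.snapshot("wrist");cv2.imwrite("pics/w4.png",p["color"][:,:,::-1])
D=np.array([.5664,.2168,.07]);o=6.4
a=0.21
# rows: each step rotate about dial axis clockwise
def arc(r,off,ph):  # pointer angle ph deg -> tcp
    f=np.radians(ph);u=np.array([np.cos(f),np.sin(f)]);t=np.array([-u[1],u[0]]);return D[:2]+r*u+off*t
# touch start: off 18 at ph 96.4 ; sweep to ph=-23.6+? 
th=thx(s);pos=np.array(s["ee_pos"][:2]);R=[]
start=96.4+2
steps=[("x",arc(39,18,96.4),th)]
end=-23.6+6
N=20
phs=np.linspace(96.4,end,N+1)
tw=np.radians((96.4-end)/N)
print("tw",tw)
cur=pos;a=th;out=[]
tgts=[(arc(39,20,96.4),0)]+[(arc(39,18,ph),tw) for ph in phs[1:]]
for tg,w in tgts:
    dlt=(tg-cur)*1000;X=np.array([np.cos(a),np.sin(a)]);Y=np.array([X[1],-X[0]])
    out.append([round(float(dlt@X),1),round(float(dlt@Y),1)]);cur=tg;a-=w
print(out)
E
```

```text
3.5 [0.53595893 0.25210306 0.07159322] 96.28877285376582 [ 0.14586188 -0.21349083 -0.40432147]
tw 0.09948376736367678
[[38922.7, -20049.3], [1606.5, 5959.4], [1602.6, 3959.4], [1602.6, 3959.4], [1602.6, 3959.4], [1602.6, 3959.4], [1602.6, 3959.4], [1602.6, 3959.4], [1602.6, 3959.4], [1602.6, 3959.4], [1602.6, 3959.4], [1602.6, 3959.4], [1602.6, 3959.4], [1602.6, 3959.4], [1602.6, 3959.4], [1602.6, 3959.4], [1602.6, 3959.4], [1602.6, 3959.4], [1602.6, 3959.4], [1602.6, 3959.4], [1602.6, 3959.4]]
```

View pics/w4.png

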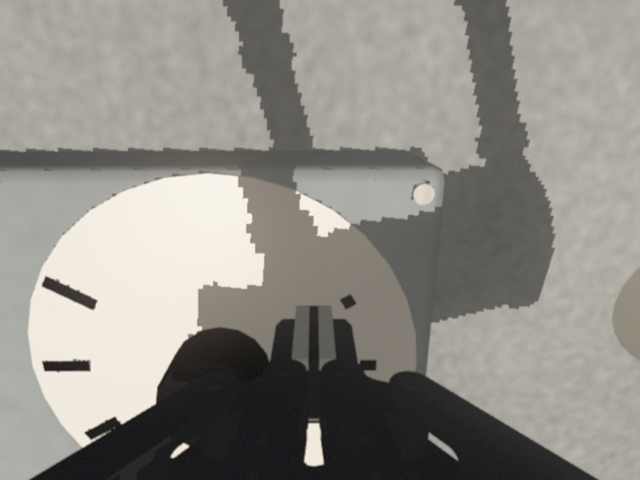

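```bash
cat > arc.py <<'E'
from cell import ctrl,optics
from h import *
import sys,cv2
D=np.array([.5664,.2168])
def arc(r,off,ph):
    f=np.radians(ph);u=np.array([np.cos(f),np.sin(f)]);t=np.array([-u[1],u[0]]);return D+(r*u+off*t)/1000
def info(s):
    a=np.degrees(thx(s));f=np.radians(a);u=np.array([np.cos(f),np.sin(f)]);t=np.array([-u[1],u[0]]);o=(s["ee_pos"][:2]-D)*1000
    print("t",s["t"],"yaw",a,"radial",o@u,"off",o@t,"z",s["ee_pos"][2],s["ft_force"])
def rows(s,tg):
    cur=np.array(s["ee_pos"][:2]);a=thx(s)
    for (r,off,ph) in tg:
        p=arc(r,off,ph);d=(p-cur)*1000;X=np.array([np.cos(a),np.sin(a)]);Y=np.array([X[1],-X[0]])
        na=np.radians(ph);w=(a-na+np.pi)%(2*np.pi)-np.pi
        print([round(float(d@X),1),round(float(d@Y),1),0],round(w,3));cur=p;a=na
E
python3 - <<'E'
from arc import *
s=ctrl.state();info(s)
rows(s,[(39,19,96.4)]+[(39,18,96.4-4*i) for i in range(1,29)])
E
```

```text
t 3.55 yaw 96.29348142472975 radial 38.58118904573234 off 25.948536984852304 z 0.07243854658785708 [ 0.67843731 -0.22817416  0.64128688]
[0.4, 6.9, 0] -0.002
[1.2, 3.8, 0] 0.07
[1.2, 2.8, 0] 0.07
[1.2, 2.8, 0] 0.07
[1.2, 2.8, 0] 0.07
[1.2, 2.8, 0] 0.07
[1.2, 2.8, 0] 0.07
[1.2, 2.8, 0] 0.07
[1.2, 2.8, 0] 0.07
[1.2, 2.8, 0] 0.07
[1.2, 2.8, 0] 0.07
[1.2, 2.8, 0] 0.07
[1.2, 2.8, 0] 0.07
[1.2, 2.8, 0] 0.07
[1.2, 2.8, 0] 0.07
[1.2, 2.8, 0] 0.07
[1.2, 2.8, 0] 0.07
[1.2, 2.8, 0] 0.07
[1.2, 2.8, 0] 0.07
[1.2, 2.8, 0] 0.07
[1.2, 2.8, 0] 0.07
[1.2, 2.8, 0] 0.07
[1.2, 2.8, 0] 0.07
[1.2, 2.8, 0] 0.07
[1.2, 2.8, 0] 0.07
[1.2, 2.8, 0] 0.07
[1.2, 2.8, 0] 0.07
[1.2, 2.8, 0] 0.07
[1.2, 2.8, 0] 0.07
```

Request:
apply_moves(
  gripper=[0, 0, 0, 0, 0, 0, 0, 0],
  slide=[
    [0.4, 6.9, 0],
    [1.2, 3.8, 0],
    [1.2, 2.8, 0],
    [1.2, 2.8, 0],
    [1.2, 2.8, 0],
    [1.2, 2.8, 0],
    [1.2, 2.8, 0],
    [1.2, 2.8, 0],
  ],
  twist=[0, 0.07, 0.07, 0.07, 0.07, 0.07, 0.07, 0.07],
)

```text
t: 4.35
ee_pos: [0.5646, 0.2602, 0.0724]
ee_rot: [0.829, 0.56, 0.001, 0.0]
ft_force: [-4.9, 0.7, 0.6]
gripper_width: 0.001
```

```bash
python3 - <<'E'
from arc import *
s=ctrl.state();info(s)
a=optics.snapshot("side")["color"][225:355,200:340,::-1];b=optics.snapshot("top")["color"][185:265,225:335,::-1]
cv2.imwrite("pics/s5.png",np.hstack([cv2.resize(a,(400,370),interpolation=2),cv2.resize(b,(400,370),interpolation=2)]))
E
```

```text
t 4.35 yaw 68.07234958551423 radial 39.597190971887976 off 17.830959518318267 z 0.07242255365849343 [-4.86734793  0.71991252  0.56750089]
```

View pics/s5.png

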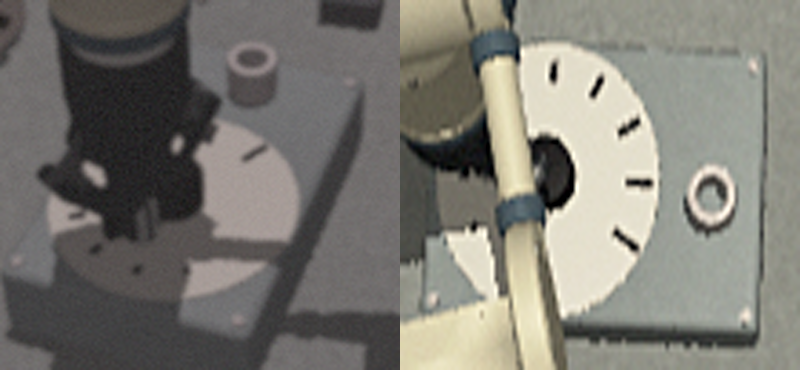

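Request:
apply_moves(
  gripper=[0, 0, 0, 0, 0, 0, 0, 0],
  slide=[
    [0, 0, 0],
    [0, 0, 0],
    [1.2, 2.8, 0],
    [0, 0, 0],
    [1.2, 2.8, 0],
    [0, 0, 0],
    [0, 0, 0],
    [0, 0, 0],
  ],
  twist=[0, 0, 0.07, 0, 0.07, 0, 0, 0],
)

```text
t: 5.25
ee_pos: [0.5697, 0.2599, 0.0712]
ee_rot: [0.865, 0.503, 0.0, -0.0]
ft_force: [-1.8, 0.8, 1.7]
gripper_width: 0.0
```

```bash
python3 - <<'E'
from arc import *
s=ctrl.state();info(s)
p=optics.snapshot("wrist")["color"][:,:,::-1];a=optics.snapshot("side")["color"][225:355,200:340,::-1]
cv2.imwrite("pics/s6.png",np.hstack([cv2.resize(a,(400,370),interpolation=2),cv2.resize(p,(400,370))]))
E
```

```text
t 5.25 yaw 60.33201812105404 radial 39.03621285648871 off 18.473391395585427 z 0.07123094067085084 [-1.7980814   0.75150758  1.69677919]
```

View pics/s6.png

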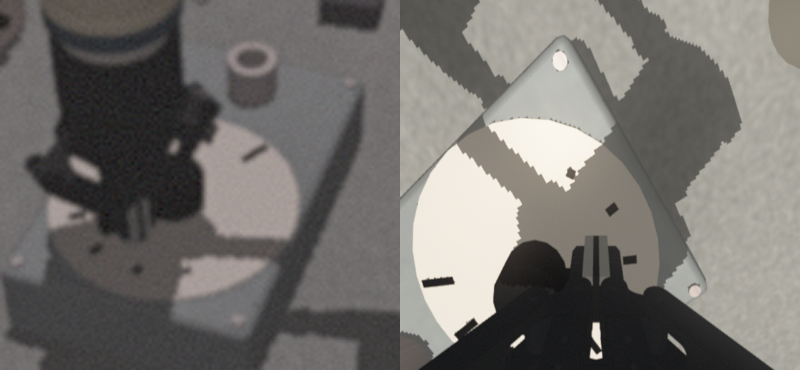

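Request:
apply_moves(
  gripper=[0, 0, 0, 0, 0, 0, 0, 0],
  slide=[
    [1.2, 2.8, 0],
    [1.2, 2.8, 0],
    [1.2, 2.8, 0],
    [1.2, 2.8, 0],
    [1.2, 2.8, 0],
    [1.2, 2.8, 0],
    [0, 0, 0],
    [0, 0, 0],
  ],
  twist=[0.07, 0.07, 0.07, 0.07, 0.07, 0.07, 0, 0],
)

```text
t: 6.15
ee_pos: [0.587, 0.2547, 0.0708]
ee_rot: [0.95, 0.311, -0.0, -0.0]
ft_force: [-1.7, 2.1, -0.8]
gripper_width: -0.001
```

```bash
python3 - <<'E'
from arc import *
s=ctrl.state();info(s)
p=optics.snapshot("wrist")["color"][:,:,::-1];a=optics.snapshot("side")["color"][225:355,200:340,::-1]
cv2.imwrite("pics/s7.png",np.hstack([cv2.resize(a,(400,370),interpolation=2),cv2.resize(p,(400,370))]))
E
```

```text
t 6.15 yaw 36.28947384965689 radial 39.05439850452417 off 18.399289710319003 z 0.07081449992973138 [-1.69037546  2.07344667 -0.79888358]
```

View pics/s7.png

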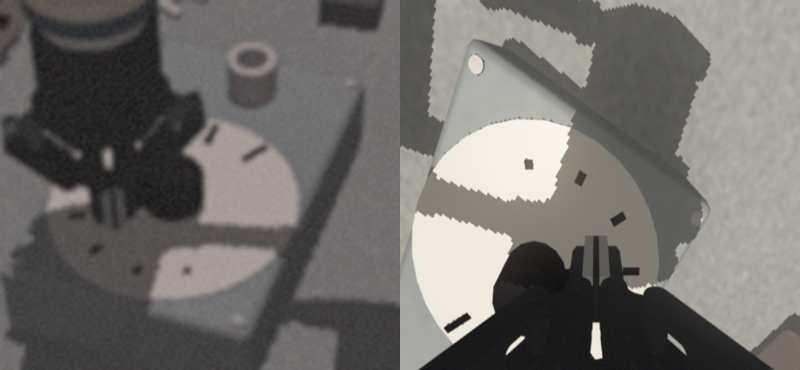

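Request:
apply_moves(
  gripper=[0, 0, 0, 0, 0, 0, 0, 0],
  slide=[
    [1.2, 2.8, 0],
    [1.2, 2.8, 0],
    [1.2, 2.8, 0],
    [1.2, 2.8, 0],
    [1.2, 2.8, 0],
    [1.2, 2.8, 0],
    [1.2, 2.8, 0],
    [0, 0, 0],
  ],
  twist=[0.07, 0.07, 0.07, 0.07, 0.07, 0.07, 0.07, 0],
)

```text
t: 7.05
ee_pos: [0.6033, 0.2394, 0.0712]
ee_rot: [0.998, 0.07, 0.001, 0.0]
ft_force: [0.1, -0.0, 0.4]
gripper_width: 0.002
```

```bash
python3 - <<'E'
from arc import *
s=ctrl.state();info(s)
rows(s,[(39.5,17.5,8.4-4*i) for i in range(1,8)]+[(39.5,17.5,-18)])
p=optics.snapshot("wrist")["color"][:,:,::-1];a=optics.snapshot("side")["color"][225:355,200:340,::-1]
cv2.imwrite("pics/s8.png",np.hstack([cv2.resize(a,(400,370),interpolation=2),cv2.resize(p,(400,370))]))
E
```

```text
t 7.05 yaw 8.05090246083303 radial 39.6678044834538 off 17.2514672039976 z 0.07116356728798424 [ 0.09433    -0.00370659  0.44932799]
[0.9, 2.3, 0] 0.064
[1.1, 2.8, 0] 0.07
[1.1, 2.8, 0] 0.07
[1.1, 2.8, 0] 0.07
[1.1, 2.8, 0] 0.07
[1.1, 2.8, 0] 0.07
[1.1, 2.8, 0] 0.07
[-0.5, -1.1, 0] -0.028
```

View pics/s8.png

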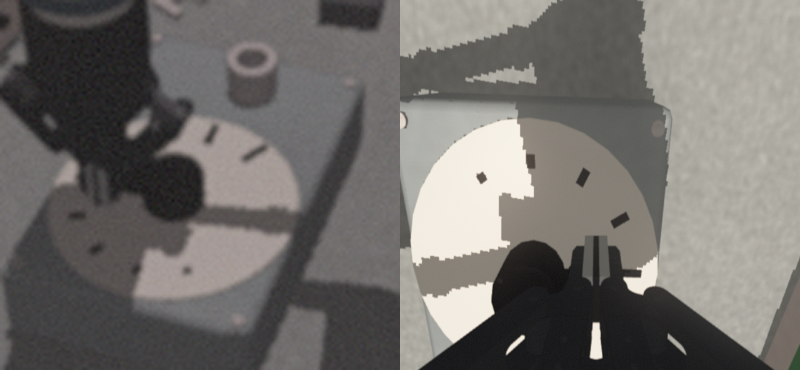

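Request:
apply_moves(
  gripper=[0, 0, 0, 0, 0, 0, 0, 0],
  slide=[
    [0.9, 2.3, 0],
    [1.1, 2.8, 0],
    [1.1, 2.8, 0],
    [1.1, 2.8, 0],
    [1.1, 2.8, 0],
    [1.1, 2.8, 0],
    [0, 0, 0],
    [0, 0, 0],
  ],
  twist=[0.064, 0.07, 0.07, 0.07, 0.07, 0.07, 0, 0],
)

```text
t: 7.95
ee_pos: [0.6084, 0.2239, 0.0711]
ee_rot: [0.991, -0.135, 0.0, 0.0]
ft_force: [-0.2, 1.2, -0.3]
gripper_width: 0.002
```

```bash
python3 - <<'E'
from arc import *
s=ctrl.state();info(s)
E
```

```text
t 7.95 yaw -15.474016077853554 radial 38.62831093908641 off 18.065691748360894 z 0.07111996999617283 [-0.21811739  1.17527143 -0.27399169]
```

Request:
apply_moves(
  gripper=[0, 0, 0, 0, 0, 0, 0, 0],
  slide=[
    [1, 2.5, 0],
    [0, 0, 0],
    [0, 0, 0],
    [0, 0, 0],
    [0, -12, 0],
    [0, -15, 0],
    [0, 0, -30],
    [0, 0, -40],
  ],
  twist=[0.06, 0, 0, 0, 0, 0, 0, 0],
)

```text
t: 8.75
ee_pos: [0.6162, 0.2476, 0.1381]
ee_rot: [0.986, -0.165, -0.003, 0.001]
ft_force: [0.2, 0.8, -0.2]
gripper_width: 0.001
```

Request:
apply_moves(
  gripper=[0, 0, 0, 0, 0, 0, 0, 0],
  slide=[
    [0, 0, -40],
    [0, 0, -20],
    [-30, -30, 0],
    [-40, -30, 0],
    [-40, 0, 0],
    [0, 0, 0],
    [0, 0, 0],
    [0, 0, 0],
  ],
  twist=[0, 0, 0, 0, 0, 0, 0, 0],
)

```text
t: 9.55
ee_pos: [0.534, 0.3393, 0.2013]
ee_rot: [0.986, -0.166, 0.0, -0.0]
ft_force: [-0.3, -1.2, -0.0]
gripper_width: 0.002
```

```bash
python3 - <<'E'
from arc import *
s=ctrl.state();info(s);print(s["ee_pos"])
p=optics.snapshot("wrist")["color"][:,:,::-1];a=optics.snapshot("side")["color"][225:355,200:340,::-1]
cv2.imwrite("pics/s9.png",np.hstack([cv2.resize(a,(400,370),interpolation=2),cv2.resize(p,(400,370))]))
E
```

```text
t 9.55 yaw -19.08648993997283 radial -70.72440468232423 off 105.17448271303586 z 0.2013007425449444 [-0.28096556 -1.167267   -0.03176333]
[0.53395513 0.33931916 0.20130074]
```

View pics/s9.png

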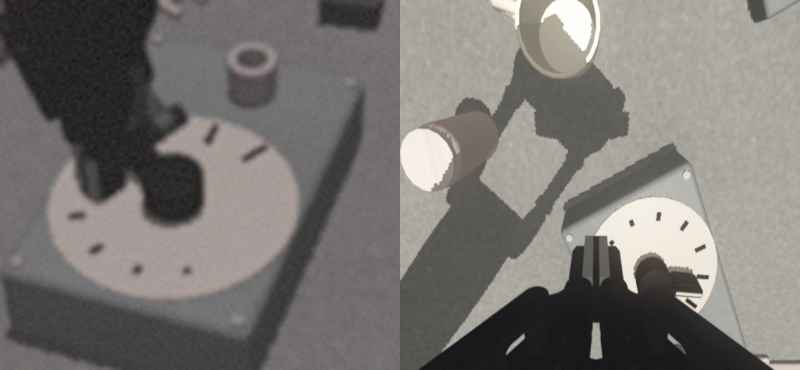

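```bash
python3 - <<'E'
from arc import *
s=optics.snapshot("wrist");p=s["color"][:,:,::-1].copy()
for k in range(9):
    f=np.radians(126.4-30*k);u=np.array([np.cos(f),np.sin(f)])
    q=proj(s,[*(D+.06*u),.06]);cv2.circle(p,tuple(int(v) for v in q),2,(0,0,255),-1)
    q=proj(s,[*(D+.055*u),.092]);cv2.circle(p,tuple(int(v) for v in q),2,(0,255,0),-1);cv2.putText(p,str(k+1),tuple(int(v)+3 for v in q),0,.3,(0,180,0))
cv2.imwrite("pics/w10.png",cv2.resize(p[240:420,300:540],(800,600),interpolation=2))
E
```

```text
(no output)
```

View pics/w10.png

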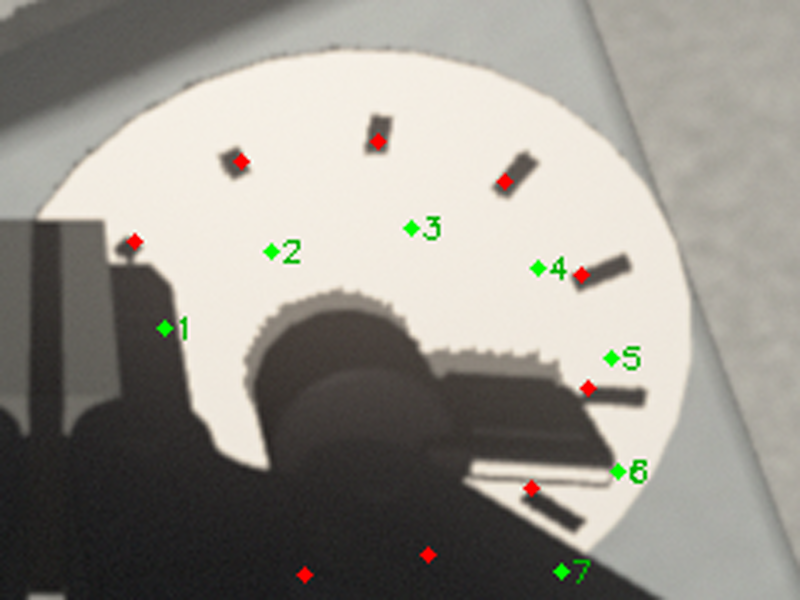

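```bash
python3 - <<'E'
from arc import *
plan(ctrl.state(),[.457,-.157,.2],0,15)
E
```

```text
[[6.0, 32.9, 0.1], [5.3, 33.0, 0.1], [4.5, 33.1, 0.1], [3.8, 33.2, 0.1], [3.1, 33.3, 0.1], [2.3, 33.4, 0.1], [1.6, 33.4, 0.1], [0.9, 33.4, 0.1]]
[[0.1, 33.4, 0.1], [-0.6, 33.4, 0.1], [-1.3, 33.4, 0.1], [-2.1, 33.4, 0.1], [-2.8, 33.3, 0.1], [-3.5, 33.3, 0.1], [-4.3, 33.2, 0.1]]
twist -0.022
```

Request:
apply_moves(
  gripper=[0, 0, 0, 0, 0, 0, 0, 0],
  slide=[
    [6.0, 32.9, 0],
    [5.3, 33.0, 0],
    [4.5, 33.1, 0],
    [3.8, 33.2, 0],
    [3.1, 33.3, 0],
    [2.3, 33.4, 0],
    [1.6, 33.4, 0],
    [0.9, 33.4, 0],
  ],
  twist=[-0.022, -0.022, -0.022, -0.022, -0.022, -0.022, -0.022, -0.022],
)

```text
t: 10.5
ee_pos: [0.4925, 0.073, 0.2013]
ee_rot: [0.997, -0.079, 0.0, 0.0]
ft_force: [-0.5, 0.4, 0.1]
gripper_width: 0.002
```

Request:
apply_moves(
  gripper=[0, 0, 0, 0, 0, 0, 0, 0],
  slide=[
    [0.1, 33.4, 0],
    [-0.6, 33.4, 0],
    [-1.3, 33.4, 0],
    [-2.1, 33.4, 0],
    [-2.8, 33.3, 0],
    [-3.5, 33.3, 0],
    [-4.3, 33.2, 0],
    [0, 0, 0],
  ],
  twist=[-0.022, -0.022, -0.022, -0.022, -0.022, -0.022, -0.022, 0],
)

```text
t: 11.3
ee_pos: [0.456, -0.1604, 0.201]
ee_rot: [1.0, -0.004, -0.0, 0.001]
ft_force: [-0.5, 0.7, 0.3]
gripper_width: 0.003
```

```bash
python3 - <<'E'
from arc import *
import pickle
s=ctrl.state();print(s["t"],s["ee_pos"],np.degrees(thx(s)),s["ft_force"])
p=optics.snapshot("wrist");pickle.dump(p,open("w11.pkl","wb"));cv2.imwrite("pics/w11.png",p["color"][:,:,::-1])
E
```

```text
11.3 [ 0.45602906 -0.16035579  0.20102961] -0.48058132509843055 [-0.47458226  0.66030279  0.25819201]
```

View pics/w11.png

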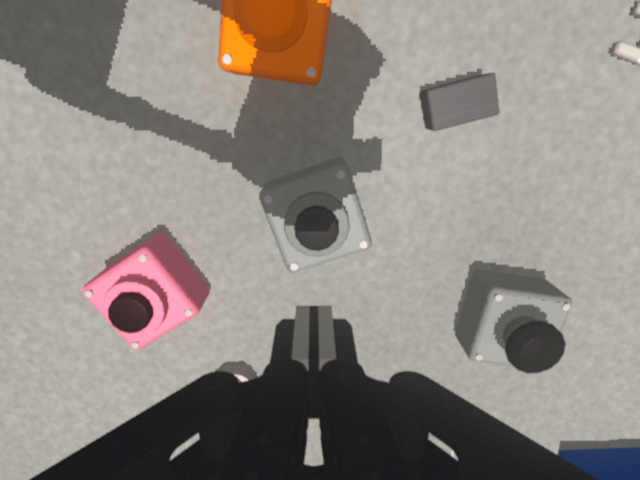

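```bash
python3 - <<'E'
from arc import *
import pickle
p=pickle.load(open("w11.pkl","rb"));im=p["color"]
g=im[200:260,285:350].max(2);m=(g<75).astype(np.uint8)
k,l,st,ce=cv2.connectedComponentsWithStats(m);i=1+np.argmax(st[1:,4]);print(st[i],ce[i]+[285,200])
for q in[(317,228),tuple(ce[i]+[285,200])]:print(ray(p,*q,.067))
sc=[(268,200),(341,174),(364,244),(294,267)];print("screws mean",np.mean([ray(p,*q,.045) for q in sc],0))
print("collar",ray(p,317,224,.057))
cv2.imwrite("pics/c11.png",cv2.resize(im[150:290,240:390,::-1],(600,560),interpolation=2))
E
```

```text
[   9    5   44   45 1275] [315.36627451 225.17882353]
[ 0.45860667 -0.161141    0.067     ]
[ 0.45748054 -0.15908164  0.067     ]
screws mean [ 0.45854777 -0.1634136   0.045     ]
collar [ 0.45867655 -0.1611844   0.057     ]
```

View pics/c11.png

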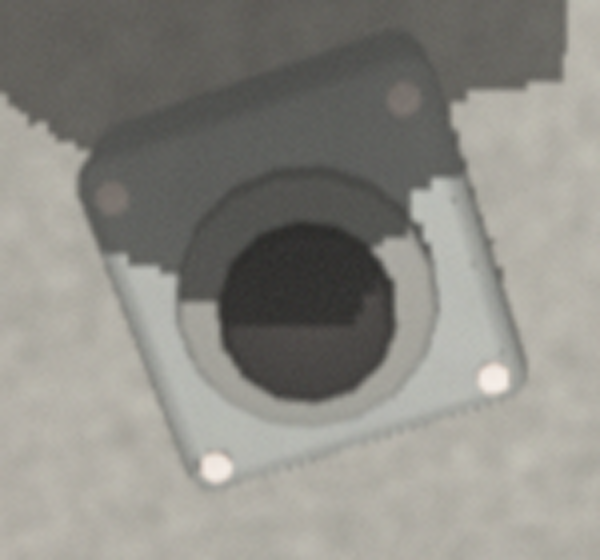

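Request:
apply_moves(
  gripper=[0, 0, 0, 0, 0, 0, 0, 0],
  slide=[
    [2.6, 1, 20],
    [0, 0, 30],
    [0, 0, 30],
    [0, 0, 25],
    [0, 0, 16],
    [0, 0, 0],
    [0, 0, 0],
    [0, 0, 0],
  ],
  twist=[0, 0, 0, 0, 0, 0, 0, 0],
)

```text
t: 12.15
ee_pos: [0.4604, -0.1576, 0.082]
ee_rot: [1.0, -0.001, 0.001, 0.001]
ft_force: [-0.3, 0.2, 0.0]
gripper_width: -0.0
```

```bash
python3 - <<'E'
from arc import *
s=ctrl.state();print(s["t"],s["ee_pos"],np.degrees(thx(s)),s["ft_force"])
p=optics.snapshot("wrist");cv2.imwrite("pics/w12.png",p["color"][:,:,::-1])
E
```

```text
12.15 [ 0.46043773 -0.15758486  0.08203997] -0.1658578332244489 [-0.284505    0.22279311  0.03997994]
```

View pics/w12.png

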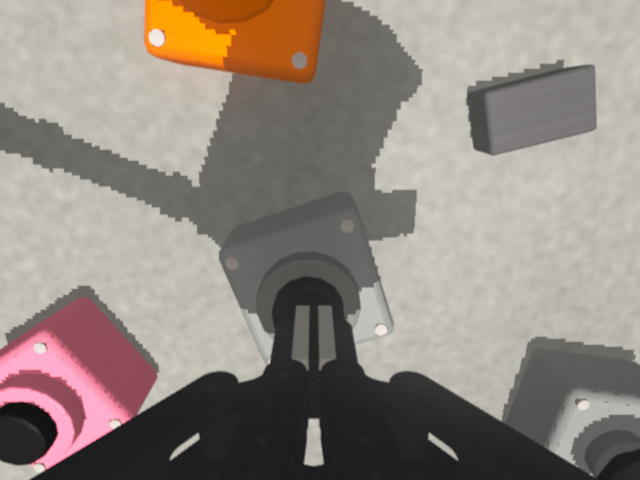

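Request:
apply_moves(
  gripper=[0, 0, 0, 0, 0, 0, 0, 0],
  slide=[
    [-2, 3.5, 5],
    [0, 0, 7],
    [0, 0, 3],
    [0, 0, 2.5],
    [0, 0, 2.5],
    [0, 0, 2],
    [0, 0, 0],
    [0, 0, 0],
  ],
  twist=[0, 0, 0, 0, 0, 0, 0, 0],
)

```text
t: 13.0
ee_pos: [0.4575, -0.1611, 0.0609]
ee_rot: [1.0, -0.002, 0.0, 0.001]
ft_force: [-7.8, 1.2, 16.7]
gripper_width: -0.0
```

Request:
apply_moves(
  gripper=[0, 0, 0, 0, 0, 0, 0, 0],
  slide=[
    [0, 0, 0],
    [0, 0, -5],
    [0, 0, -10],
    [0, 0, -20],
    [0, 0, -30],
    [0, 0, -40],
    [0, 0, -25],
    [0, 0, 0],
  ],
  twist=[0, 0, 0, 0, 0, 0, 0, 0],
)

```text
t: 13.8
ee_pos: [0.459, -0.1613, 0.1929]
ee_rot: [1.0, -0.001, 0.004, 0.001]
ft_force: [-0.6, 0.4, -0.4]
gripper_width: 0.002
```

```bash
python3 - <<'E'
from arc import *
s=ctrl.state();print(s["t"],s["ee_pos"],s["ft_force"])
p=optics.snapshot("wrist")["color"][:,:,::-1];a=optics.snapshot("side")["color"][:,:,::-1]
b=a[225:355,200:340];c=a[140:270,300:475]
f=lambda i:cv2.resize(i,(400,300),interpolation=2)
cv2.imwrite("pics/f.png",np.vstack([np.hstack([f(b),f(c)]),np.hstack([f(p),f(optics.snapshot("top")["color"][185:265,225:335,::-1])])]))
E
```

```text
13.8 [ 0.45899048 -0.16125849  0.1928842 ] [-0.59828269  0.36186667 -0.41767121]
```

View pics/f.png

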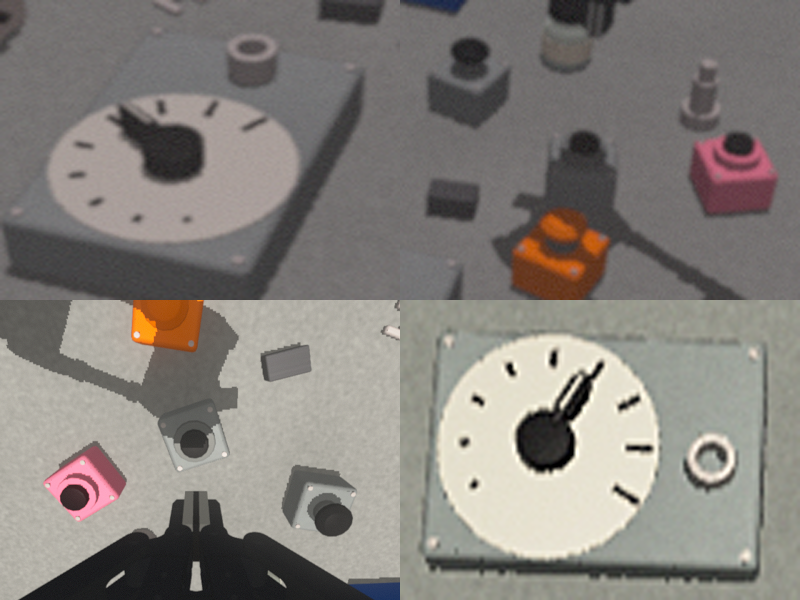

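```bash
python3 - <<'E'
from cell import ctrl
print(ctrl.sign_off())
E
```

```text
the job is handed in; nothing more can be done
None
```

I set the selector to the sixth mark, pressed the start button once, and handed the job in at about 14 s of the 58 s allowed. The sign-off gives no verdict, so the results below rest on my own checks.

**Selector:** With the shut fingertip I pushed only the left cheek, from the second mark round to the sixth. An overlay of the computed mark positions on the wrist picture showed the pointer on the sixth. The last top view, taken after the press, shows five marks before the pointer, so it still stood there.

**Start button:** I pressed the flat button in the wide grey collar down to a tool height of 60.9 mm against a face at 67 mm, about 6.1 mm of travel, with 16.7 N on the tool. That is well past the 5 N spring, so it was at its stop. I then lifted clear to 0.193 m, where the force reading was near zero. The final pictures show no sign of the button staying down, but I did not measure how far it came back out.

**Left alone:** The arm came near neither the stop button nor any loose thing. The loose things in the last views showed no visible movement; the oil can, mug and wrench were not fully in them.

**Checks that disagreed:**
- The top and side cameras put the start button about 10 mm apart. A wrist picture taken above it agreed with the top camera to within about 2 mm, and I used that.
- A 5 N push force at about the third mark was more than I expected. The later pictures of the marks were consistent.

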